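# Return the red check weight to its bay and zero the keeper dial

## Robot

A 6-joint arm with a two-finger parallel gripper is mounted at the origin on a cart in front of the work surface, level with it; the furniture and walls round the work are solid. World frame = base frame: x ahead of the robot, y to its left, z up, the work surface at z = 0. Lengths are in m, angles in rad, forces in N, time in s.
With the tool pointing down it reaches from about 0.35 to 0.975 m from the base axis. Payload 4.9 kg.
Tool frame: the origin (TCP) lies between the finger pads; the fingertips stand r.tcp_to_tips ahead of it and the grasp point (between the pads) lies 3 mm ahead of it (r.tcp_to_tips is the distance from the TCP to the fingertips, in m); z points along the fingers, y is the line along which they close (so a half turn about z gives the same grasp; the last joint's range is limited). The gripper opens to 85 mm and grips with 20 to 120 N. Pads are 22 mm wide; open, the fingers measure 114 mm over their backs; the gripper's body (76 mm by 85 mm) begins 54 mm behind the grasp point. The pads swing forward as they close: fully open they stand 13 mm farther back than shut.
Start: joints at [-1.41, 0.053, 1.613, -0, 1.476, -0.119], TCP at [0.173, -0.601, 0.253] pointing down, gripper open.
Joint ranges: [-3.01, 3.01], [-1.01, 2.22], [0.06, 2.58], [-1.02, 4.17], [0.09, 2.62], [-3.14, 3.14]. Speed limits (rad/s): [2.57, 2.57, 3.14, 3.14, 3.14, 3.14].

## Interface

Orientations are given as a rotation vector (axis times angle).
In Python, from rig import r gives the robot as it stands.
- The arm moves only by the tool step_arm, never from a script. Its arguments are lists of equal length, an entry for each row: "translation": the shift along the tool's x, y, z in mm, a list of three; "rotation": the turn, a rotation vector about the tool's x, y, z in degrees, a list of three. A call has 1 to 12 rows; each row is the pose to reach, as a shift and turn from the pose commanded when the call began, along the tool's axes at that moment; what a row does not reach only later rows make up. A row lasts 1/10 s, in which the tool goes at most 50 mm and 8.59 degrees, less where a joint would pass 70% of its speed; a pose out of reach is approached as far as the arm can. A call with a gripper value outside its range is refused whole. "jaw" is the finger opening in mm, from 0 to 85.4, set as the call begins (left out, the last holds). The fingers move at their own pace and stop on an object; "grip_force" is the grip in N (left out, the last holds). Time passes only in rows, so rows that repeat a pose let the fingers close. It gives the time, the measured TCP pose, the force, the opening and the grip force at its end, in the units of the state.
- r.state(): the state, without advancing time (a new reading comes with each control period).
- r.capture(name): name is "scene" or "top" or "wrist"; returns a dict with "pixels" (384x512x3 uint8, red, green, blue), "vfov" (degrees; the focal length in pixels is half the picture's height over the tangent of half this angle, whatever the lens; pixels are square), "cx", "cy" (the principal point, pixels), "dist_coeffs" ([k1, k2, p1, p2, k3] as OpenCV has them; the pictures are not rectified), "rvec" (rotation vector, rad) and "tvec" (3), from world to camera coordinates, as OpenCV has them; the wrist camera has in their place "tool_from_camera" (4x4, takes a point from camera to tool coordinates, whose origin is the TCP and whose axes are the flange's). Camera axes: x right, y down, z forward; pixel columns grow to the right and rows downward; lengths in m; the calibration is good to about 2 mm. A picture is of the moment at which its call begins: read the wrist's pose just before it. There is no depth.
- r.finish_job(): hands the job in; it is judged then, once.
The state is a dict: "time_s": time; "qpos": joint angles; "qd": joint speeds; "joint_torque": joint torques, N m; "tool_pos": TCP position; "tool_rot": TCP orientation; "wrist_force": force on the tool from outside, world axes, zero at the start; "ft_torque": the same for the moment, N m; "grip_width": finger opening in m; "grip_force": force on a finger pad.
Only numpy, scipy, OpenCV 4.12 (cv2) and the standard library are available. Lean on these libraries where they do the work, as an engineer would, in place of code of your own. Each camera call takes 0.05 s, during which the arm holds its last target. There are 200 camera calls.

## Task

Put the red check weight away in its own bay: turn the dial from wherever it stands clockwise to the green open mark so that the yellow keeper bar sinks into the deck, slide the red weight along the deck (never lifting it) into the bay with the red tile until it is fully home against the back, then turn the dial back until its pointer reads zero at the white mark, so that the bar locks the weights in. Leave the green and blue weights, the beaker and the brown bottle as they are.

Things in the scene. Friction and masses are not known exactly. Their poses are not given: they have to be found in the camera images.
- deck: Check-weight deck, fixed; place and yaw vary. Origin on the bench; x points from its open front edge to the bays, y left along the bays, z up. Sliding deck 10 mm high, x -125 to 60, y -85 to 85 mm. Three bays at y -50, 0, 50 mm, 42 mm wide between walls 8 mm thick, 22 mm high above the deck, from x 29 mm (rounded noses) to the back stop at x 60 mm.
- back_stop (a point): Middle of the back stop on the deck's surface: deck x 60, y 0, z 10 mm; axes as the deck. The back stop is the front face of the grey drive housing: 38 mm high above the bench, x 60 to 138 mm, y -85 to 85 mm.
- keeper (a joint): Height (m) of the yellow keeper bar, driven by the dial alone: 0 when the dial reads 0 (bar 7 mm above the deck), then -0.0064 m per rad of dial; flush with the deck from 1.1 rad. The bar spans all bay mouths: deck x 7 to 13 mm, y -75 to 75 mm.
- dial (a joint): Angle of the dial in rad. 0: pointer at the white zero mark, keeper bar up (locked). Grows clockwise seen from above; 1.25 is the green open mark, stops at -0.35 and 1.4. It stays where it is left.
- dial_grip (a point): On the dial's vertical axis: deck x 104, y 0, z 66 mm. Upright grip bar 38 mm long, 12 mm wide, z 53 to 77 mm above the bench, on a disc of radius 19.5 mm (top at z 53) over a black base of radius 28 mm (top at z 48). At dial 0 the bar lies along the deck's x, white pointer end towards -x. The point turns with the dial: x along the bar, pointer at its -x.
- weight_red: Check weight: bright steel block 40 (its x) x 36 (its y) x 30 mm high with a red top, 0.25 kg. Origin: centre of its underside. Starts anywhere on the open part of the sliding deck, roughly square to it. Fully home, its underside lies on the deck, its back touches the back stop and its centre is 27 mm in front (-x) of the red tile's centre, at the tile's y.
- tile_red: Red label tile, 12 x 34 x 4 mm, fixed on top of the drive housing right behind the bay it labels; tiles change places from run to run. Same axes as the deck; origin: centre of its underside, 38 mm above the bench. Names the bay of the red weight.
- tile_blue: Blue label tile, 12 x 34 x 4 mm, fixed on top of the drive housing right behind the bay it labels; tiles change places from run to run. Same axes as the deck; origin: centre of its underside, 38 mm above the bench. Its bay is empty and stays so.
- tile_green: Green label tile, 12 x 34 x 4 mm, fixed on top of the drive housing right behind the bay it labels; tiles change places from run to run. Same axes as the deck; origin: centre of its underside, 38 mm above the bench. Its bay holds the green weight.
- weight_green: Check weight: bright steel block 40 (its x) x 36 (its y) x 30 mm high with a green top, 0.25 kg. Origin: centre of its underside. Already home in the bay with the green tile; leave it.
- weight_blue: Check weight: bright steel block 40 (its x) x 36 (its y) x 30 mm high with a blue top, 0.25 kg. Origin: centre of its underside. Stands on the bench to the left of the deck, in use elsewhere; leave it.
- beaker: Clear beaker with pale orange contents, 66 mm across, 67 mm high, on the bench to the left of the deck. Origin: centre of its underside. Leave it.
- brown_bottle: Brown bottle with black cap, 42 mm across, 90 mm high, on the bench to the left of the deck. Origin: centre of its underside. Leave it.
There are look-alikes about, which are no part of the job. Leave any black look-alike of the weight_red alone.

How it is judged:
On the way, in this order (a step that is already met when the one before it is completed fails the run):
1. the dial is turned to open: past 1.05 rad, the keeper bar sunk, with the red weight still in front of the keeper bar (value of joint dial above 1.05 rad and x of weight_red in the frame of deck below 0 m), for 0.1 s.
2. the red weight is fully home in the bay with the red tile: within 6 mm of the back stop, flat on the deck (x of weight_red in the frame of tile_red between -0.033 and -0.021 m and y of weight_red in the frame of tile_red between -0.006 and 0.006 m and z of weight_red in the frame of deck between 0.007 and 0.013 m and angle between weight_red's own z axis and vertical below 0.06 rad), for 0.2 s.
At the end, for the whole second after the job is handed in: The red weight rests fully home in the bay with the red tile (back within 6 mm of the back stop, within 6 mm of the tile's centre line, flat on the deck) and the dial reads zero to within 0.12 rad, keeper bar up. The green and blue weights, beaker and brown bottle are where they were (all of step 2 and value of joint dial between -0.12 and 0.12 rad and linear speed of weight_red below 0.01 m/s); the robot touches nothing.
It fails at once if the red weight is lifted more than 12 mm off the deck (z of weight_red in the frame of deck above 0.022 m).
It fails at once if the green weight is moved more than 10 mm (distance of weight_green from where it was at the start of the episode above 0.01 m).
It fails at once if the blue weight, the beaker or the brown bottle is moved more than 15 mm (distance of any of weight_blue, beaker, brown_bottle from where it was at the start of the episode above 0.015 m).
It also fails if it takes over 58 s, if anything falls off the work surface, if the arm or the gripper's body presses on something with over 40 N, if the wrist force passes 120 N, or if a joint passes its speed limit or range.

## Working session

There is one attempt and no reset: what is moved stays moved. The work goes in short steps, Python scripts to look and compute and a tool call to move; the robot and the scene stay as the last step left them, time stands still between calls to the robot, and variables do not carry over. Pictures are saved under pics/ and viewed, at most 10 in all, crops included, and the job is handed in when it is done.

Besides the shell and the picture viewer there is one more tool, called after "Call:" by a JSON object that holds its "method" and its "body". step_arm: Moves the arm, as the interface text tells. Its arguments: {"type":"object","properties":{"translation":{"type":"array"},"rotation":{"type":"array"},"jaw":{"type":"number"},"grip_force":{"type":"number"}},"required":["translation","rotation"]}

```bash
mkdir -p pics; cat > h.py <<'E'
import numpy as np,cv2
from rig import r
def K(c):
    f=c["pixels"].shape[0]/2/np.tan(np.radians(c["vfov"])/2)
    return np.array([[f,0,c["cx"]],[0,f,c["cy"]],[0,0,1.]])
def ext(c,s=None):
    if "rvec" in c:
        R=cv2.Rodrigues(np.array(c["rvec"],float))[0]; return R.T,-R.T@np.array(c["tvec"],float).ravel()
    T=np.array(c["tool_from_camera"]); Rt=cv2.Rodrigues(np.array(s["tool_rot"],float))[0]
    return Rt@T[:3,:3], Rt@T[:3,3]+np.array(s["tool_pos"])
def ray(c,uv,z,s=None):
    R,o=ext(c,s)
    p=cv2.undistortPoints(np.array(uv,float).reshape(-1,1,2),K(c),np.array(c["dist_coeffs"],float)).reshape(-1,2)
    d=np.c_[p,np.ones(len(p))]@R.T
    return o+d*((z-o[2])/d[:,2])[:,None]
def proj(c,P,s=None):
    R,o=ext(c,s)
    return cv2.projectPoints((np.array(P,float)-o)@R,np.zeros(3),np.zeros(3),K(c),np.array(c["dist_coeffs"],float))[0].reshape(-1,2)
def save(n,im): cv2.imwrite("pics/"+n,im[...,::-1])
def blobs(im,h0,h1,smin=110,vmin=60,amin=15):
    hsv=cv2.cvtColor(np.ascontiguousarray(im),cv2.COLOR_RGB2HSV)
    H=hsv[...,0]; m=((H>=h0)&(H<=h1) if h0<=h1 else (H>=h0)|(H<=h1))&(hsv[...,1]>smin)&(hsv[...,2]>vmin)
    cs,_=cv2.findContours(m.astype(np.uint8),cv2.RETR_EXTERNAL,cv2.CHAIN_APPROX_NONE)
    out=[]
    for k in cs:
        if cv2.contourArea(k)>amin: out.append((cv2.contourArea(k),cv2.minAreaRect(k)))
    return sorted(out,key=lambda t:-t[0])
E
python3 - <<'E'
from h import *
s=r.state();print(s["time_s"],s["tool_pos"],s["tool_rot"],r.tcp_to_tips)
a=r.capture("scene");b=r.capture("top")
save("s1.png",a["pixels"]);save("t1.png",b["pixels"])
for n,c in(("scene",a),("top",b)):
    print(n,ext(c)[1],K(c)[0,0])
    for nm,h0,h1 in(("red",172,6),("yel",22,34),("grn",45,85),("blu",100,128)):
        for A,q in blobs(c["pixels"],h0,h1)[:5]: print(nm,A,np.round(q[0],1),np.round(q[1],1),round(q[2],1))
E
```

```text
0.0 [ 0.17252279 -0.60012152  0.25206863] [-3.10885867e+00 -4.37809328e-01  3.22159258e-05] 0.022
scene [-0.5147144  -0.97612294  0.71622672] 473.43504212008486
red 27750.5 [280.5  94. ] [188. 323.] 90.0
red 3294.5 [ 93.1 238. ] [66.4 83.6] 84.8
red 2210.5 [124.3  63.3] [107.4  26.9] 84.3
red 1104.5 [ 73.  173.4] [59.8 55.9] 84.6
red 658.0 [114.5 140.8] [33.2 29.9] 73.3
yel 60.5 [304.4 218.3] [31.3  2.9] 64.8
grn 56.0 [319.9 217.8] [ 6.8 11.6] 76.0
grn 20.0 [329.5 217. ] [7.3 4.1] 71.6
blu 286.0 [503.5 296. ] [15. 30.] -0.0
blu 116.5 [382.2 196.6] [ 8.  25.9] 26.6
blu 104.5 [406.5 178.5] [11. 11.] 90.0
blu 69.0 [348.6 198.3] [16.7  7.6] 48.8
blu 52.5 [260. 184.] [ 6. 12.] 90.0
top [ 0.14367352 -0.231796    1.45850405] 471.7695682399621
red 24089.0 [205.5  47.5] [ 95. 387.] 90.0
red 10587.5 [339.8 286.3] [ 60.9 259.2] 80.2
red 9331.0 [148.3 325.2] [ 91.1 126. ] 85.2
red 4071.5 [111.5 252.4] [62.5 72.1] 81.9
red 1431.5 [439.1 268.9] [41.  51.6] 78.7
yel 65.0 [295.9 183.7] [47.5  2.2] 40.4
grn 72.5 [315. 185.] [8.5 9.9] 45.0
grn 25.5 [320.8 178.3] [9.9 3.5] 45.0
blu 247.0 [502.5  13.2] [19.3 26.9] 59.7
blu 123.0 [311.9 122. ] [45.5 23.5] 20.9
blu 97.0 [473.4 134.6] [ 9.  29.8] 12.5
blu 94.0 [358.1  99.3] [10.3 12.1] 26.6
blu 73.5 [229.9 165.6] [9.8 8.9] 71.6
```

View pics/t1.png

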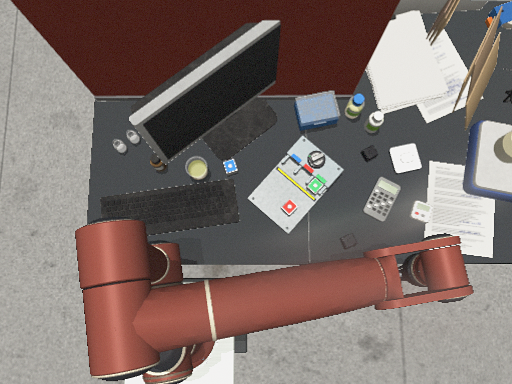

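View pics/s1.png

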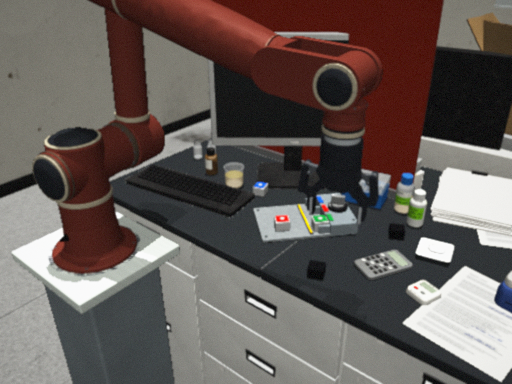

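The top view shows the deck around (297,185). The red weight is at (289,207). The tiles are blue at (294,158), red at (308,169) in the middle, and green at (320,178). The dial is at (316,158). The black blocks at (348,241) and (370,153) are look-alikes, so the red-topped steel block at (289,207) is the one meant. I'll confirm it in a crop.

```bash
python3 - <<'E'
from h import *
c=r.capture("top");im=c["pixels"]
crop=im[125:245,235:395]
save("c1.png",cv2.resize(np.ascontiguousarray(crop),None,fx=5,fy=5,interpolation=cv2.INTER_CUBIC))
yel=blobs(im,22,34)[0][1]
box=cv2.boxPoints(yel)
w=ray(c,[yel[0]],.0135)[0]; e=ray(c,box,.0135)
print("bar c",w,"box",e[:,:2].round(3).tolist())
for A,q in blobs(im,172,6,100,60,6):
    if 235<q[0][0]<395 and 125<q[0][1]<230: print("red",A,q,ray(c,[q[0]],.042)[0].round(4))
for A,q in blobs(im,45,85,100,60,6):
    if 235<q[0][0]<395 and 125<q[0][1]<230: print("grn",A,q,ray(c,[q[0]],.042)[0].round(4))
for A,q in blobs(im,98,128,100,60,6):
    if 205<q[0][0]<395 and 125<q[0][1]<230: print("blu",A,q,ray(c,[q[0]],.042)[0].round(4))
print("dial",ray(c,[(316,158)],.077))
E
```

```text
bar c [ 0.44815759 -0.35263351  0.0135    ] box [[0.496, -0.294], [0.501, -0.299], [0.401, -0.41], [0.396, -0.406]]
red 83.0 ((289.0, 206.00003051757812), (8.485280990600586, 9.899494171142578), 45.0) [ 0.3728 -0.3281  0.042 ]
red 32.0 ((308.0000305175781, 168.00001525878906), (10.30746841430664, 3.7481703758239746), 38.65980911254883) [ 0.4913 -0.3889  0.042 ]
grn 75.0 ((315.0000305175781, 185.0), (8.485280990600586, 9.899494171142578), 45.0) [ 0.4376 -0.409   0.042 ]
grn 29.0 ((320.54095458984375, 178.45082092285156), (10.114913940429688, 3.5850327014923096), 39.80556869506836) [ 0.458  -0.4267  0.042 ]
blu 74.5 ((229.85000610351562, 165.55001831054688), (9.803058624267578, 8.854375839233398), 71.56504821777344) [ 0.5004 -0.1475  0.042 ]
blu 30.5 ((295.7950439453125, 157.74588012695312), (10.627062797546387, 3.7130696773529053), 39.80556869506836) [ 0.5242 -0.3519  0.042 ]
dial [[ 0.51369044 -0.41006673  0.077     ]]
```

View pics/c1.png

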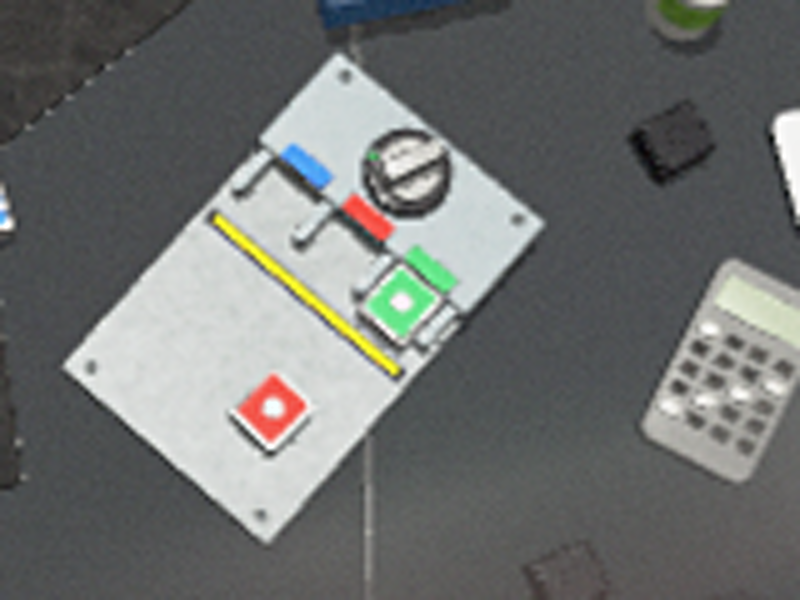

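The crop confirms it: the red-topped steel block at crop (272,408) is the weight. The red tile is in the middle bay. The dial is at (407,172) and reads slightly clockwise of zero. From the tiles and the bar, the deck origin is about (0.441,-0.345) with yaw about -41.7°. Next I move over the dial.

Call:
{"method": "step_arm", "body": {"translation": [[35,-8,0],[75,-16,0],[115,-25,0],[155,-34,0],[195,-42,0],[235,-51,0],[275,-60,0],[310,-67,0],[345,-75,0],[370,-80,0],[384,-83,0],[384,-83,0]], "rotation": [[0,0,-8],[0,0,-16],[0,0,-24],[0,0,-32],[0,0,-40],[0,0,-48],[0,0,-56],[0,0,-64],[0,0,-72],[0,0,-80],[0,0,-88],[0,0,-96]]}}

```text
time_s: 1.35
tool_pos: [0.5203, -0.4133, 0.2526]
tool_rot: [-1.744, -2.612, -0.001]
wrist_force: [-0.8, -0.6, 0.4]
grip_width: 0.0854
grip_force: 0.0
```

```bash
python3 - <<'E'
from h import *
s=r.state();c=r.capture("wrist");save("w1.png",c["pixels"])
print(s["time_s"],s["tool_pos"],s["tool_rot"],s["wrist_force"],s["qpos"])
print(ext(c,s)[1],K(c)[0,0],proj(c,[[.519,-.414,.077],[.4912,-.3892,.042],[.4412,-.3446,.01]],s))
im=c["pixels"]
for nm,h0,h1 in(("red",172,6),("yel",22,34),("grn",45,85),("blu",98,128)):
    for A,q in blobs(im,h0,h1,100,60,40)[:5]: print(nm,A,q,ray(c,[q[0]],.042,s)[0].round(4))
E
```

```text
1.35 [ 0.52031605 -0.41330932  0.25255911] [-1.74449781e+00 -2.61168877e+00 -1.08910661e-03] [-0.82165381 -0.60881119  0.41345834] [-7.83379477e-01  1.45157092e-01  1.51518351e+00  5.15986665e-04
  1.48223138e+00 -1.17642987e+00]
[ 0.49434512 -0.3528374   0.37274396] 337.43351990729815 [[259.22678398 173.74948703]
 [242.63512721 132.24040771]
 [215.0678719   70.06815103]]
red 7694.5 ((474.5, 208.0), (194.0, 73.0), 90.0) [ 0.7463 -0.368   0.042 ]
red 1151.5 ((147.11183166503906, 23.18484878540039), (38.608036041259766, 31.68610382080078), 64.53665161132812) [ 0.3734 -0.3301  0.042 ]
red 463.0 ((454.5, 373.5), (19.0, 37.0), 90.0) [ 0.845  -0.5634  0.042 ]
red 372.0 ((241.7000274658203, 133.90000915527344), (12.07476806640625, 34.435447692871094), 63.43495178222656) [ 0.491 -0.391  0.042]
yel 879.5 ((219.77615356445312, 80.50837707519531), (7.208460807800293, 146.70729064941406), 62.77131652832031) [ 0.4533 -0.3524  0.042 ]
grn 924.0 ((184.20640563964844, 130.93951416015625), (34.42088317871094, 28.684070587158203), 62.35402297973633) [ 0.438  -0.4097  0.042 ]
grn 349.0 ((197.00001525878906, 156.00001525878906), (11.627553939819336, 33.09380340576172), 63.43495178222656) [ 0.458  -0.4282  0.042 ]
blu 1637.5 ((374.8598327636719, 199.5848846435547), (75.97560119628906, 142.76058959960938), 50.142765045166016) [ 0.6425 -0.4007  0.042 ]
blu 395.5 ((288.30316162109375, 111.23661041259766), (12.468073844909668, 35.254554748535156), 64.53665161132812) [ 0.5242 -0.3538  0.042 ]
```

View pics/w1.png

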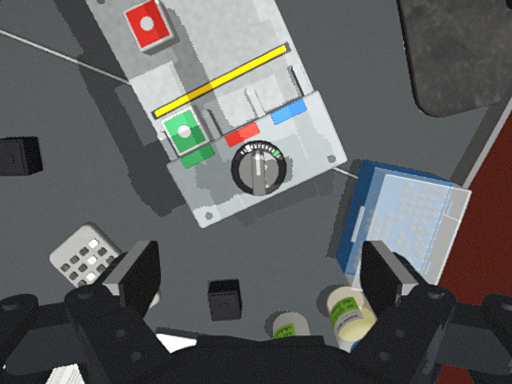

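The wrist view shows the dial at (258,168) with its grip bar nearly vertical in the picture, the red tile at (242,134), and a blue box at right from (345,270). Next I get the bar's direction.

```bash
python3 - <<'E'
from h import *
s=r.state();c=r.capture("wrist");im=c["pixels"]
save("w2.png",cv2.resize(np.ascontiguousarray(im[130:210,215:305]),None,fx=6,fy=6,interpolation=cv2.INTER_CUBIC))
p=ray(c,[(257,152),(260,192)],.077,s);d=p[0]-p[1];print(p,np.degrees(np.arctan2(d[1],d[0])))
print("box",ray(c,[(345,270),(365,160),(350,285)],.0,s),ray(c,[(345,270)],.08,s))
E
```

```text
[[ 0.50880329 -0.39723501  0.077     ]
 [ 0.52536541 -0.43004718  0.077     ]] 116.78260468441769
box [[ 0.6689293  -0.50184753  0.        ]
 [ 0.62827347 -0.37000914  0.        ]
 [ 0.68428757 -0.51823753  0.        ]] [[ 0.63127844 -0.46999613  0.08      ]]
```

View pics/w2.png

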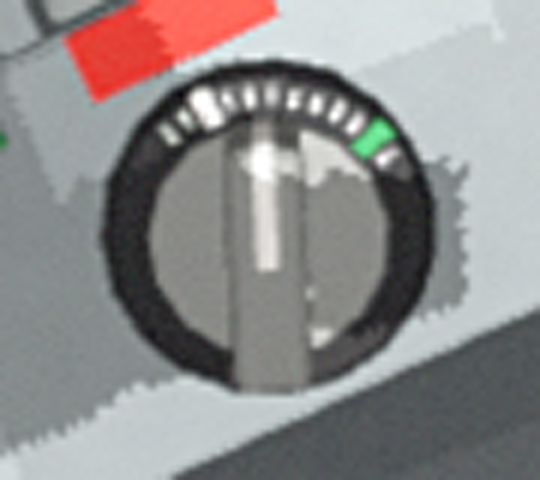

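Pointer yaw is about 116.8° and the zero direction is 138.3°, so the dial reads about 0.375 rad. The bar length measures 37 mm against 38 mm given. Going down to grip it.

Call:
{"method": "step_arm", "body": {"translation": [[0,-2.4,40],[0,-2.4,85],[0,-2.4,125],[0,-2.4,155],[0,-2.4,170],[0,-2.4,174],[0,-2.4,174]], "rotation": [[0,0,-4.3],[0,0,-4.3],[0,0,-4.3],[0,0,-4.3],[0,0,-4.3],[0,0,-4.3],[0,0,-4.3]], "jaw": 40, "grip_force": 40}}

```text
time_s: 2.15
tool_pos: [0.5167, -0.4163, 0.08]
tool_rot: [1.658, 2.667, -0.0]
wrist_force: [0.2, -0.0, 0.9]
grip_width: 0.0401
grip_force: 0.0
```

Call:
{"method": "step_arm", "body": {"translation": [[0,0,0],[0,0,0],[0,0,0],[0,0,0],[0,0,0],[0,0,0]], "rotation": [[0,0,0],[0,0,0],[0,0,0],[0,0,0],[0,0,0],[0,0,0]], "jaw": 0, "grip_force": 40}}

```text
time_s: 2.75
tool_pos: [0.5196, -0.4159, 0.0823]
tool_rot: [1.654, 2.663, 0.003]
wrist_force: [6.5, 3.0, 1.4]
grip_width: 0.0109
grip_force: 42.3
```

Call:
{"method": "step_arm", "body": {"translation": [[0,2.5,0],[0,2.5,0],[0,2.5,0],[0,2.5,0],[0,2.5,0],[0,2.5,0],[0,2.5,0],[0,2.5,0],[0,2.5,0],[0,2.5,0]], "rotation": [[0,0,6],[0,0,12],[0,0,18],[0,0,24],[0,0,30],[0,0,36],[0,0,42],[0,0,48],[0,0,51],[0,0,51]]}}

```text
time_s: 3.75
tool_pos: [0.5191, -0.4158, 0.0822]
tool_rot: [2.643, 1.694, -0.001]
wrist_force: [-3.0, 0.9, 5.3]
grip_width: 0.0109
grip_force: 43.0
```

Call:
{"method": "step_arm", "body": {"translation": [[0,0,0],[0,0,0],[0,0,0],[0,0,0]], "rotation": [[0,0,0],[0,0,0],[0,0,0],[0,0,0]], "jaw": 35}}

```text
time_s: 4.15
tool_pos: [0.5188, -0.4145, 0.0792]
tool_rot: [-2.644, -1.696, -0.0]
wrist_force: [1.4, 0.3, 0.1]
grip_width: 0.035
grip_force: 0.0
```

Call:
{"method": "step_arm", "body": {"translation": [[0,0,-35],[0,0,-75],[0,0,-105],[0,0,-120],[0,0,-120]], "rotation": [[0,0,0],[0,0,0],[0,0,0],[0,0,0],[0,0,0]]}}

```text
time_s: 4.65
tool_pos: [0.5198, -0.4156, 0.2023]
tool_rot: [2.64, 1.693, 0.002]
wrist_force: [-0.5, 0.2, -0.7]
grip_width: 0.0354
grip_force: 0.0
```

```bash
python3 - <<'E'
from h import *
s=r.state();c=r.capture("wrist");im=c["pixels"]
print(s["time_s"],s["tool_pos"],s["tool_rot"],s["qpos"])
q=proj(c,[[.518,-.415,.077]],s)[0].astype(int);print(q)
a,b=max(q[1]-110,0),max(q[0]-130,0)
save("w3.png",cv2.resize(np.ascontiguousarray(im[a:a+180,b:b+240]),None,fx=3,fy=3,interpolation=cv2.INTER_CUBIC));print(b,a)
for nm,h0,h1,z in(("red",172,6,.042),("yel",22,34,.010),("grn",45,85,.042),("blu",98,128,.042)):
    for A,w in blobs(im,h0,h1,100,60,40)[:4]: print(nm,A,np.round(w[0]),ray(c,[w[0]],z,s)[0].round(4))
E
```

```text
4.65 [ 0.51984919 -0.41563407  0.20234726] [2.64023151e+00 1.69304184e+00 1.82709077e-03] [-7.86183186e-01  1.77452969e-01  1.56395135e+00  4.13299237e-05
  1.39489963e+00 -3.55789360e-01]
[256 187]
126 77
red 1207.5 [ 62. 158.] [ 0.3741 -0.33    0.042 ]
red 1140.5 [494.  34.] [ 0.7389 -0.3876  0.042 ]
red 506.0 [216. 164.] [ 0.4916 -0.3908  0.042 ]
grn 1083.0 [172. 208.] [ 0.4389 -0.4092  0.042 ]
grn 427.5 [202. 217.] [ 0.4587 -0.4278  0.042 ]
blu 1968.5 [392.  95.] [ 0.6463 -0.3991  0.042 ]
blu 560.5 [233. 106.] [ 0.5247 -0.3538  0.042 ]
blu 172.5 [507. 246.] [ 0.704  -0.5742  0.042 ]
blu 62.0 [405. 137.] [ 0.6449 -0.436   0.042 ]
```

View pics/w3.png

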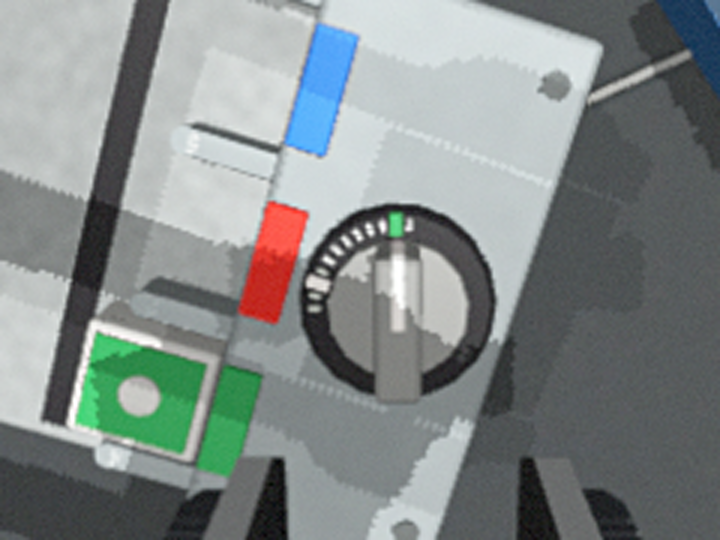

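The dial pointer is at the green mark and the keeper slot shows dark, so the bar has sunk. Moving to the red weight.

Call:
{"method": "step_arm", "body": {"translation": [[2,-20,0],[4,-42,0],[6,-65,0],[8,-88,0],[11,-112,0],[14,-135,0],[16,-155,0],[17,-166,0],[17,-168,0],[17,-168,0]], "rotation": [[0,0,-8],[0,0,-16],[0,0,-24],[0,0,-32],[0,0,-40],[0,0,-48],[0,0,-56],[0,0,-64],[0,0,-72],[0,0,-73]], "jaw": 66}}

```text
time_s: 5.7
tool_pos: [0.372, -0.3278, 0.1963]
tool_rot: [-1.115, -2.933, -0.004]
wrist_force: [0.9, 0.2, -0.2]
grip_width: 0.0661
grip_force: 0.0
```

```bash
python3 - <<'E'
from h import *
s=r.state();c=r.capture("wrist");im=c["pixels"]
R=cv2.Rodrigues(s["tool_rot"])[0];yaw=np.degrees(np.arctan2(R[1,0],R[0,0]))
print(s["time_s"],s["tool_pos"],yaw)
t=np.array([.4914,-.3905]);a=np.radians(-41.7)
for A,w in blobs(im,172,6,100,60,100)[:4]:
    e=ray(c,cv2.boxPoints(w),.04,s);d=e-e.mean(0);p=e.mean(0);q=p[:2]-t
    print(np.round(w[0]),p.round(4),[round(float(np.degrees(np.arctan2(*(e[i+1]-e[i])[1::-1]))),1) for i in range(2)],
     [round(float(np.linalg.norm(e[i+1]-e[i])),4) for i in range(2)],
     "deck",(q@[np.cos(a),np.sin(a)]+.067).round(4),(q@[-np.sin(a),np.cos(a)]).round(4),"tool",(R.T@(p-s["tool_pos"])).round(4))
E
```

```text
5.7 [ 0.37195337 -0.32782571  0.19634623] 138.3553456968215
[259. 181.] [ 0.3718 -0.3298  0.04  ] [134.8, 45.4] [0.0332, 0.029] deck -0.0627 -0.0343 tool [-0.0019 -0.0017  0.1563]
[294. 314.] [ 0.4912 -0.3912  0.04  ] [48.1, -39.0] [0.0331, 0.0134] deck 0.0673 -0.0006 tool [-0.1319  0.0318  0.1558]
```

Call:
{"method": "step_arm", "body": {"translation": [[-2,-1.7,35],[-2,-1.7,75],[-2,-1.7,115],[-2,-1.7,140],[-2,-1.7,151],[-2,-1.7,154],[-2,-1.7,154]], "rotation": [[0,0,0],[0,0,0],[0,0,0],[0,0,0],[0,0,0],[0,0,0],[0,0,0]]}}

```text
time_s: 6.45
tool_pos: [0.3739, -0.332, 0.0456]
tool_rot: [1.118, 2.935, -0.0]
wrist_force: [0.2, -0.7, -0.4]
grip_width: 0.0661
grip_force: 0.0
```

Call:
{"method": "step_arm", "body": {"translation": [[0,0,0],[0,0,0],[0,0,0],[0,0,0],[0,0,0]], "rotation": [[0,0,0],[0,0,0],[0,0,0],[0,0,0],[0,0,0]], "jaw": 20, "grip_force": 20}}

```text
time_s: 6.95
tool_pos: [0.3746, -0.3327, 0.0472]
tool_rot: [1.117, 2.933, -0.002]
wrist_force: [-0.2, 1.4, 6.6]
grip_width: 0.0359
grip_force: 20.4
```

Call:
{"method": "step_arm", "body": {"translation": [[-4,5,0],[-9,12,0],[-15,19,0],[-22,26,0],[-29,31,0],[-37,34,0],[-45,34,0],[-53,34,0],[-61,34,0],[-67,34,0],[-70,34,0],[-70,34,0]], "rotation": [[0,0,0],[0,0,0],[0,0,0],[0,0,0],[0,0,0],[0,0,0],[0,0,0],[0,0,0],[0,0,0],[0,0,0],[0,0,0],[0,0,0]]}}

```text
time_s: 8.15
tool_pos: [0.4487, -0.3532, 0.0471]
tool_rot: [-1.117, -2.936, 0.0]
wrist_force: [-2.8, 3.2, 10.4]
grip_width: 0.0353
grip_force: 19.8
```

```bash
cat > m.py <<'E'
from h import *
s=r.state();c=r.capture("wrist");im=c["pixels"]
R=cv2.Rodrigues(s["tool_rot"])[0];yaw=np.degrees(np.arctan2(R[1,0],R[0,0]))
t=np.array([.4912,-.3910]);a=np.radians(-41.7)
D=lambda p:(((p[:2]-t)@[np.cos(a),np.sin(a)]+.067).round(4),((p[:2]-t)@[-np.sin(a),np.cos(a)]).round(4))
print(s["time_s"],s["tool_pos"],yaw,"tcp deck",D(s["tool_pos"]),s["wrist_force"])
for A,w in blobs(im,172,6,100,60,100)[:4]+blobs(im,45,85,100,60,100)[:3]:
    e=ray(c,cv2.boxPoints(w),.04,s);p=e.mean(0)
    print(A,np.round(w[0]),p.round(4),[round(float(np.linalg.norm(e[i+1]-e[i])),4) for i in range(2)],round(float(np.degrees(np.arctan2(*(e[1]-e[0])[1::-1]))),1),"deck",D(p))
E
python3 m.py; python3 -c "
from h import *
save('w4.png',r.capture('wrist')['pixels'])"
```

```text
8.15 [ 0.44867795 -0.35317308  0.04714   ] 138.33924294442485 tcp deck (np.float64(0.0101), np.float64(-0.0)) [-2.80742382  3.18109039 10.43089188]
5150.5 [260. 252.] [ 0.4448 -0.3511  0.04  ] [0.0337, 0.0293] 135.5 deck (np.float64(0.0058), np.float64(-0.0011))
350.5 [134. 369.] [ 0.4505 -0.436   0.04  ] [0.0178, 0.0074] 87.6 deck (np.float64(0.0665), np.float64(-0.0607))
```

View pics/w4.png

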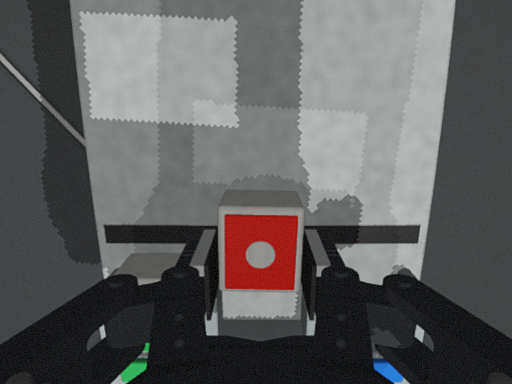

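The picture shows the weight square in the fingers with its red top at (260,252), its front just over the sunken keeper slot, and it lines up with the middle bay. Next I release with a small opening, go behind it, close and push.

Call:
{"method": "step_arm", "body": {"translation": [[0,0,0],[0,0,0],[0,0,0]], "rotation": [[0,0,0],[0,0,0],[0,0,0]], "jaw": 41}}

```text
time_s: 8.55
tool_pos: [0.4483, -0.3527, 0.0451]
tool_rot: [-1.117, -2.936, -0.0]
wrist_force: [-0.8, 0.0, 0.4]
grip_width: 0.0408
grip_force: 0.0
```

Call:
{"method": "step_arm", "body": {"translation": [[0,0,-10],[0,0,-25],[0,0,-45],[0,0,-60],[15,0,-60],[40,0,-60],[55,0,-60],[55,0,-60],[55,0,-35],[55,0,-12],[55,0,2],[55,0,2]], "rotation": [[0,0,0],[0,0,0],[0,0,0],[0,0,0],[0,0,0],[0,0,0],[0,0,0],[0,0,0],[0,0,0],[0,0,0],[0,0,0],[0,0,0]]}}

```text
time_s: 9.75
tool_pos: [0.4066, -0.3155, 0.0415]
tool_rot: [-1.116, -2.933, -0.003]
wrist_force: [-0.4, -0.2, 0.2]
grip_width: 0.0407
grip_force: 0.0
```

Call:
{"method": "step_arm", "body": {"translation": [[0,0,0],[0,0,0],[0,0,0],[0,0,0],[0,0,0]], "rotation": [[0,0,0],[0,0,0],[0,0,0],[0,0,0],[0,0,0]], "jaw": 0}}

```text
time_s: 10.25
tool_pos: [0.4076, -0.3165, 0.0438]
tool_rot: [1.117, 2.935, -0.001]
wrist_force: [-1.0, -0.4, -0.7]
grip_width: 0.0
grip_force: 0.0
```

```bash
python3 m.py
```

```text
10.25 [ 0.40760235 -0.3164792   0.04381464] 138.3336885017968 tcp deck (np.float64(-0.045), np.float64(0.0)) [-0.95564508 -0.35332371 -0.72169472]
```

Call:
{"method": "step_arm", "body": {"translation": [[-5,0,2],[-11,0,2],[-17,0,2],[-23,0,2],[-28,0,2],[-33,0,2],[-38,0,2],[-42,0,2],[-46,0,2],[-49,0,2],[-49,0,2]], "rotation": [[0,0,0],[0,0,0],[0,0,0],[0,0,0],[0,0,0],[0,0,0],[0,0,0],[0,0,0],[0,0,0],[0,0,0],[0,0,0]]}}

```text
time_s: 11.4
tool_pos: [0.4445, -0.3493, 0.0414]
tool_rot: [1.117, 2.935, -0.001]
wrist_force: [0.7, -0.1, -0.4]
grip_width: -0.0001
grip_force: 0.0
```

Call:
{"method": "step_arm", "body": {"translation": [[-2,0,0],[-4,0,0],[-6,0,0],[-7,0,0],[-7,0,0]], "rotation": [[0,0,0],[0,0,0],[0,0,0],[0,0,0],[0,0,0]]}}

```text
time_s: 11.9
tool_pos: [0.4481, -0.3525, 0.0411]
tool_rot: [-1.116, -2.932, -0.003]
wrist_force: [-5.7, 5.3, 5.7]
grip_width: -0.0001
grip_force: 3.9
```

```bash
python3 m.py
```

```text
11.9 [ 0.44813824 -0.35246602  0.04112412] 138.34251135878776 tcp deck (np.float64(0.0092), np.float64(0.0001)) [-5.66026933  5.27637099  5.71157531]
```

Call:
{"method": "step_arm", "body": {"translation": [[-2,0,0],[-4,0,0],[-4,0,0],[-4,0,0]], "rotation": [[0,0,0],[0,0,0],[0,0,0],[0,0,0]]}}

```text
time_s: 12.35
tool_pos: [0.4483, -0.3525, 0.0403]
tool_rot: [-1.111, -2.923, -0.008]
wrist_force: [-15.1, 13.6, 13.9]
grip_width: 0.0001
grip_force: 10.3
```

Call:
{"method": "step_arm", "body": {"translation": [[6,0,0],[25,0,0],[25,0,-30],[25,0,-70],[25,0,-110],[0,0,-150],[-20,0,-160],[-20,0,-160]], "rotation": [[0,0,0],[0,0,0],[0,0,0],[0,0,0],[0,0,0],[0,0,0],[0,0,0],[0,0,0]], "jaw": 40}}

```text
time_s: 13.15
tool_pos: [0.4697, -0.3721, 0.2055]
tool_rot: [1.115, 2.928, -0.006]
wrist_force: [0.3, 0.5, 0.3]
grip_width: 0.0398
grip_force: 0.0
```

```bash
python3 m.py
```

```text
13.15 [ 0.46973127 -0.37214901  0.20549557] 138.32260166845825 tcp deck (np.float64(0.0384), np.float64(-0.0002)) [0.32928951 0.53243454 0.30663863]
1173.5 [261. 176.] [ 0.4705 -0.3732  0.04  ] [0.0291, 0.0321] 48.3 deck (np.float64(0.0397), np.float64(-0.0004))
699.0 [495. 314.] [ 0.7386 -0.2904  0.04  ] [0.0343, 0.0555] 46.5 deck (np.float64(0.1848), np.float64(0.2397))
448.0 [261. 206.] [ 0.4913 -0.3916  0.04  ] [0.0337, 0.0122] 48.3 deck (np.float64(0.0674), np.float64(-0.0004))
1127.5 [204. 176.] [ 0.4375 -0.4102  0.04  ] [0.0292, 0.0322] 48.2 deck (np.float64(0.0397), np.float64(-0.05))
430.5 [205. 206.] [ 0.4577 -0.4286  0.04  ] [0.0321, 0.0113] 48.4 deck (np.float64(0.067), np.float64(-0.0504))
```

The red weight is at deck (39.7, -0.4) mm, which is fully home. Going back to the dial.

Call:
{"method": "step_arm", "body": {"translation": [[-10,0,0],[-25,0,0],[-40,0,0],[-55,0,0],[-65,0,0],[-66,0,0],[-66,0,0],[-66,0,0],[-66,0,0],[-66,0,0],[-66,0,0]], "rotation": [[0,0,8],[0,0,16],[0,0,24],[0,0,32],[0,0,40],[0,0,48],[0,0,56],[0,0,64],[0,0,72],[0,0,73],[0,0,73]], "jaw": 40}}

```text
time_s: 14.3
tool_pos: [0.5156, -0.4126, 0.1997]
tool_rot: [-2.641, -1.697, 0.001]
wrist_force: [-0.2, -0.0, -0.1]
grip_width: 0.0402
grip_force: 0.0
```

```bash
python3 m.py|head -1
```

```text
14.3 [ 0.51564288 -0.41255763  0.19969132] 65.46361660051315 tcp deck (np.float64(0.0996), np.float64(0.0002)) [-0.15889885 -0.02372601 -0.05720008]
```

Call:
{"method": "step_arm", "body": {"translation": [[-1.2,4.3,20],[-1.2,4.3,60],[-1.2,4.3,95],[-1.2,4.3,113],[-1.2,4.3,120],[-1.2,4.3,120]], "rotation": [[0,0,0],[0,0,0],[0,0,0],[0,0,0],[0,0,0],[0,0,0]], "jaw": 40}}

```text
time_s: 14.95
tool_pos: [0.5196, -0.416, 0.0808]
tool_rot: [-2.643, -1.696, 0.0]
wrist_force: [0.3, 0.6, 0.7]
grip_width: 0.0401
grip_force: 0.0
```

Call:
{"method": "step_arm", "body": {"translation": [[0,0,0],[0,0,0],[0,0,0],[0,0,0],[0,0,0],[0,0,0]], "rotation": [[0,0,0],[0,0,0],[0,0,0],[0,0,0],[0,0,0],[0,0,0]], "jaw": 0, "grip_force": 40}}

```text
time_s: 15.55
tool_pos: [0.5191, -0.4165, 0.084]
tool_rot: [-2.643, -1.695, 0.003]
wrist_force: [-7.7, 3.6, 6.8]
grip_width: 0.0109
grip_force: 40.7
```

```bash
python3 m.py|head -1
```

```text
15.55 [ 0.51907348 -0.4164852   0.08403289] 65.3466015105132 tcp deck (np.float64(0.1048), np.float64(-0.0005)) [-7.68136191  3.62797639  6.84077174]
```

Call:
{"method": "step_arm", "body": {"translation": [[0,-2,0],[0,-2,0],[0,-2,0],[0,-2,0],[0,-2,0],[0,-2,0],[0,-2,0],[0,-2,0],[0,-2,0],[0,-2,0],[0,-2,0],[0,-2,0]], "rotation": [[0,0,-7],[0,0,-14],[0,0,-21],[0,0,-28],[0,0,-35],[0,0,-42],[0,0,-49],[0,0,-56],[0,0,-63],[0,0,-70],[0,0,-73],[0,0,-73]]}}

```text
time_s: 16.8
tool_pos: [0.5205, -0.416, 0.0841]
tool_rot: [1.115, 2.93, -0.0]
wrist_force: [5.5, 0.7, 1.6]
grip_width: 0.0108
grip_force: 39.9
```

Call:
{"method": "step_arm", "body": {"translation": [[0,0,0],[0,0,0],[0,0,0],[0,0,0]], "rotation": [[0,0,0],[0,0,0],[0,0,0],[0,0,0]], "jaw": 35}}

```text
time_s: 17.2
tool_pos: [0.5178, -0.4155, 0.0814]
tool_rot: [-1.118, -2.936, 0.0]
wrist_force: [-0.0, 0.1, 0.2]
grip_width: 0.0353
grip_force: 0.0
```

Call:
{"method": "step_arm", "body": {"translation": [[0,0,-35],[0,0,-75],[0,0,-105],[0,0,-140],[0,0,-140],[0,0,-140]], "rotation": [[0,0,0],[0,0,0],[0,0,0],[0,0,0],[0,0,0],[0,0,0]]}}

```text
time_s: 17.8
tool_pos: [0.5183, -0.4158, 0.2225]
tool_rot: [1.117, 2.934, -0.002]
wrist_force: [-0.2, 0.2, -0.5]
grip_width: 0.0352
grip_force: 0.0
```

```bash
python3 m.py; python3 - <<'E'
from h import *
s=r.state();c=r.capture("wrist");im=c["pixels"]
q=proj(c,[[.519,-.415,.077]],s)[0].astype(int)
a,b=max(q[1]-110,0),max(q[0]-100,0)
save("w5.png",cv2.resize(np.ascontiguousarray(im[a:a+150,b:b+200]),None,fx=4,fy=4,interpolation=cv2.INTER_CUBIC));print(b,a)
E
```

```text
17.8 [ 0.51827476 -0.41579963  0.22250525] 138.32082983850702 tcp deck (np.float64(0.1037), np.float64(-0.0005)) [-0.22153174  0.23392793 -0.51015552]
4064.0 [478. 284.] [ 0.761  -0.3278  0.04  ] [0.07, 0.1338] 47.7 deck (np.float64(0.2264), np.float64(0.2266))
1250.5 [262. 100.] [ 0.4711 -0.3735  0.04  ] [0.0284, 0.0331] 48.3 deck (np.float64(0.0404), np.float64(-0.0003))
475.0 [262. 132.] [ 0.4911 -0.3912  0.04  ] [0.0328, 0.0115] 48.3 deck (np.float64(0.067), np.float64(-0.0002))
347.0 [390. 374.] [ 0.7901 -0.4624  0.04  ] [0.0159, 0.0517] 102.7 deck (np.float64(0.3377), np.float64(0.1455))
1210.5 [204. 100.] [ 0.4377 -0.4102  0.04  ] [0.0285, 0.0323] 47.9 deck (np.float64(0.0398), np.float64(-0.05))
442.5 [206. 132.] [ 0.4581 -0.4287  0.04  ] [0.0329, 0.0106] 48.1 deck (np.float64(0.0674), np.float64(-0.0502))
162 73
```

View pics/w5.png

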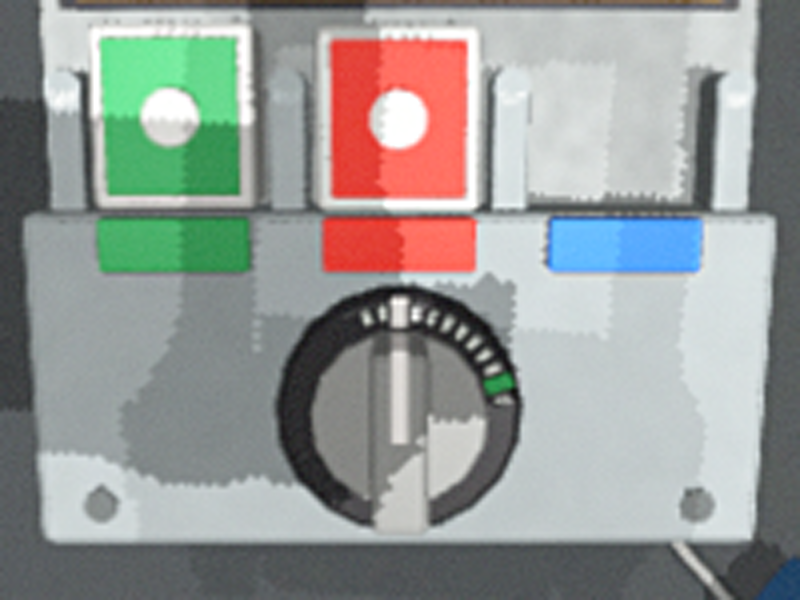

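The pointer lines up with the white zero mark at (400,312), the red weight sits home against the back stop by its tile at (400,120), and the green weight hasn't moved. Handing the job in.

```bash
python3 -c "
from rig import r
print(r.finish_job())"
```

```text
the job is handed in; nothing more can be done
None
```

The red weight is home in the red-tile bay and the dial is back at the zero mark; I handed the job in at about 18 s (limit 58 s), and the hand-in call gave no verdict.

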